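Eject the grease coupler, snap it on the tilted valve nipple and hold it down

ROBOT

A 6-joint arm with a two-finger parallel gripper is mounted at the origin on the work surface. World frame = base frame: x ahead of the robot, y to its left, z up, the work surface at z = 0. Lengths are in m, angles in degrees, forces in N, time in s.
With the tool pointing down it reaches from about 0.375 to 0.9 m from the base axis. Payload 3.1 kg.
Tool frame: the origin (TCP) lies on the centre line of the jaws, within the pads' length; the fingertips stand ahead of it and the grasp point (between the pads) lies 3 mm ahead of it (r.nose_length is the z of the fingertips in the tool frame, in m); z points along the fingers, y is the direction in which the jaws open and shut (so a half turn about z gives the same grasp; the last joint's range is limited). The gripper opens to 87 mm and grips with 3 to 60 N. Pads are 19 mm wide; open, the fingers measure 117 mm over their backs; the gripper's body (75 mm by 190 mm) begins 51 mm behind the grasp point.
Start: joints at [-75.946, 30.224, 82.088, -0, 67.689, -10.227], TCP at [0.257, -0.57, 0.245] pointing down, gripper open.
Joint ranges: [-176.69, 176.69], [-43.24, 126.21], [12.49, 139.97], [-82, 262], [0, 151.66], [-163.58, 163.58]. Speed limits (degrees/s): [159.86, 159.86, 180, 180, 180, 180].

INTERFACE

Orientations are given as [roll, pitch, yaw] about the fixed x, y, z axes, in that order (R = Rz(yaw) Ry(pitch) Rx(roll)).
In Python, from workcell import r, capture, get_calibration gives the robot as it stands.
- The arm moves only by the shell command python3 -m pendant 'ROWS' [FORCE]. ROWS is JSON, a list of rows, each an object with "slide": the shift along the tool's x, y, z in m, a list of three; "twist": the turn, a rotation vector about the tool's x, y, z in degrees, a list of three; "jaw": the closure, from -1 (fully open) to 1 (shut). A call has 1 to 8 rows; each row is the pose to reach, as a shift and turn from the pose commanded when the call began, along the tool's axes at that moment; what a row does not reach only later rows make up. A row lasts 1/10 s, in which the tool goes at most 50 mm and 8.59 degrees, less where a joint would pass 70% of its speed; a pose out of reach is approached as far as the arm can. A call with a gripper value outside its range is refused whole. The fingers move at their own pace and stop on an object; FORCE is the grip in N (left out, the last holds). Time passes only in rows, so rows that repeat a pose let the fingers close. It gives the time, the measured TCP pose, the force and the opening at its end, in the units of the state.
- r.get_obs(): the state, without advancing time (a new reading comes with each control period).
- capture(name): name is "scene" or "top"; returns the picture (420x560x3 uint8, red, green, blue); there is no depth.
- get_calibration(name): a dict with "intrinsics" (3x3 intrinsics, pixels), "R" (3x3) and "t" (3): a world point X has camera coordinates R X + t. Camera axes: x right, y down, z forward; pixel columns grow to the right and rows downward; lengths in m; the calibration is good to about 2 mm. A picture is of the moment at which its call begins. get_calibration takes no time and is no camera call.
- r.finish_job(): hands the job in, once; it reports no verdict.
The state is a dict: "clock": time; "joints": joint angles; "qd": joint speeds; "joint_efforts": joint torques, N m; "eef_pos": TCP position; "tcp_rot": TCP orientation; "contact_force": force on the tool from outside, world axes, zero at the start; "moment": the same for the moment, N m; "grip_width": finger opening in m.
Only numpy, scipy, OpenCV 4.12 (cv2) and the standard library are available. Lean on these libraries where they do the work, as an engineer would, in place of code of your own. Each camera call takes 0.05 s, during which the arm holds its last target. There are 200 camera calls.

TASK

Push the red ejector tab of the green dock all the way in so that the grease coupler slides out, then take the coupler and press it squarely onto the tilted grease nipple of the clamped valve until it snaps. Keep pressing until the spring collar of the nipple is pushed fully down and finish like that, still gripping the coupler and holding it down against the spring; do not knock the coupler over or disturb the other things on the bench.

Things in the scene. Friction and masses are not known exactly. Their poses are not given: they have to be found in the camera images.
- dock: Fixed green dock on a grey base plate. Origin on the bench under the coupler's place (within 6 mm); z up; +x = ejecting direction, to the open end. Base plate 5 mm thick, x -75 to +90 mm, 70 mm wide; the coupler stands on it before and after ejection. Housing x -45 to +28 mm, 58 mm wide, roof top 102 mm above the bench, with a 14 mm slot along the middle for the ejector.
- ejector (a joint): Travel of the spring ejector along the dock's +x: 0 out (rest), 0.068 m fully in. Its pusher carries the coupler along: pushed fully in, the coupler's centre stands about 68 mm ahead of the dock's origin, 40 mm clear of the roof's edge. The spring pushes back with 1.8 N (out) to 5.9 N (in); let go, the slide springs back and the coupler stays outside.
- ejector_tab (a point): On the ejector's red upright tab above the dock's roof: centre of the face to be pushed, which looks to the dock's -x (push it to +x). 126 mm above the bench. Tab 36 mm wide, 8 mm thick, from 106 to 142 mm above the bench; nothing stands behind that face at this height. Axes as the dock's.
- coupler: Round grease coupler, 90 mm tall, 0.2 to 0.35 kg, standing on its mouth. Origin = centre of the mouth, z along its axis to the blue end. From the mouth: steel nose 32 to 34 mm wide up to 40 mm; brass flange 40 mm wide from 40 to 46 mm; blue barrel 28 mm wide (grip here) from 46 to 90 mm. Mouth: 19 mm hole in a 3 mm lip; bore behind it 25 mm wide, 32 mm deep.
- valve: Fixed valve body with two round 88 mm flanges, clamped in a red vise. Origin on the bench under its middle, z up; pipe axis along y, 85 mm above the bench; footprint about 210 mm (x) by 146 mm (y), top of the flanges 129 mm above the bench. The nipple leans 22 degrees from the vertical towards the valve's -x.
- nipple: Steel nipple, 15 mm wide, tapered to 7 mm at the tip, 35 mm out of a 34 mm boss. Origin = centre of the tip, 159 mm above the bench; z outwards along its axis, 22 degrees off vertical to the valve's -x; y = valve's y. Three spring balls 12 mm below the tip: the coupler's lip meets them with its mouth 8 mm below the tip, needs 10 to 15 N to pass and has snapped home at 18.5 mm.
- collar (a joint): Travel of the brass spring collar round the nipple, towards the valve: 0 up (rest), 0.010 m fully down. The coupler's rim meets it with the mouth 15 mm below the nipple's tip and has it fully down at 25 mm. Its spring pushes back with 3 N (up) to 9 N (down). With the coupler snapped on but not pressed it stands at about 0.003 to 0.005.
- collar_top (a point): Centre of the upper face of the brass collar (35 mm outer diameter, 8 mm high), on the nipple's axis, 15 mm below the tip at rest; axes as the nipple's.
- spraycan: Red spray can, 52 mm in diameter, 170 mm tall, with a white cap, standing loose at the back; origin under its centre. Leave alone.
- cup: Red plastic cup, 80 mm wide, 90 mm tall, loose; origin under its centre. Leave alone.
- sleeve: Steel sleeve (tube) 72 mm in diameter, 110 mm tall, standing loose; origin under its centre. Leave alone.
- poppet: Steel disc of 64 mm with a coil spring on it, 67 mm tall, loose; origin under its centre. Leave alone.
- spanner: Steel spanner, 150 mm long, lying loose between dock and valve; origin under its middle, along its x. Leave alone.
- screwdriver: Screwdriver, 200 mm long, lying loose on the left; origin under its middle, along its x. Leave alone.
- nut: Dark steel ring nut, 36 mm wide, 14 mm high, lying loose between the work places and the robot; origin under its centre. Leave alone.
- hammer: Hammer, 260 mm long, lying loose on the right; origin under its middle, along its x. Leave alone.

How it is judged (in metres and radians):
On the way, in this order (a step that is already met when the one before it is completed fails the run):
1. the ejector is pushed in (at least 58 of 68 mm) and the coupler is out of the dock (at least 52 mm along) (value of joint ejector above 0.058 m and x of coupler in the frame of dock above 0.052 m), for 0.1 s.
2. the coupler is lifted in the fingers, its mouth at least 60 mm above the bench (height (world z) of coupler above 0.06 m and contact force between coupler and the fingers above 2 N), for 0.2 s.
3. the coupler has snapped squarely on the nipple: mouth at least 17.5 mm below the tip, within 4 mm of the axis, within 8 degrees (angle between the z axis of coupler and the z axis of nipple, either way round below 0.14 rad and x of coupler in the frame of nipple between -0.004 and 0.004 m and y of coupler in the frame of nipple between -0.004 and 0.004 m and z of coupler in the frame of nipple below -0.0175 m), for 0.1 s.
At the end, for the whole second after the job is handed in: The coupler sits square on the nipple (within 4 mm of its axis and 8 degrees), snapped on, and the fingers grip it and keep the spring collar pressed at least 7 of its 10 mm with more than 3 N, at rest; the ejector has sprung back (angle between the z axis of coupler and the z axis of nipple, either way round below 0.14 rad and x of coupler in the frame of nipple between -0.004 and 0.004 m and y of coupler in the frame of nipple between -0.004 and 0.004 m and z of coupler in the frame of nipple below -0.0215 m and value of joint collar above 0.007 m and contact force between coupler and nipple above 3 N and contact force between coupler and the fingers above 2 N and linear speed of coupler below 0.03 m/s and value of joint ejector below 0.01 m); the arm keeps its last pose, push and grip.
It fails at once if the coupler falls over (angle between coupler's own z axis and vertical above 1.2 rad).
It fails at once if a bystander is moved more than 30 mm (distance of any of spraycan, cup, sleeve, poppet, spanner, screwdriver, nut, hammer from where it was at the start of the episode above 0.03 m).
It also fails if it takes over 53 s, if anything falls off the work surface, if the arm or the gripper's body presses on something with over 40 N, if the wrist force passes 120 N, or if a joint passes its speed limit or range.

## Working session

There is one attempt and no reset: what is moved stays moved. The work goes in short steps, Python scripts to look and compute and a shell command to move; the robot and the scene stay as the last step left them, time stands still between calls to the robot, and variables do not carry over. Pictures are saved under pics/ and viewed, about 8 in all and at most 12, crops included, and the job is handed in when it is done.

```bash
ls; mkdir -p pics; python3 - <<'E'
from workcell import r,capture,get_calibration
import cv2,numpy as np
print(r.get_obs(), r.nose_length)
for n in("scene","top"):
    im=capture(n); cv2.imwrite(f"pics/{n}0.png",cv2.resize(im[:,:,::-1],(800,600),interpolation=cv2.INTER_CUBIC)); np.save(f"pics/{n}0.npy",im)
    c=get_calibration(n); print(n,c, -np.array(c["R"]).T@np.array(c["t"]))
E
```

```text
pics
{'clock': 0.0, 'joints': array([-7.59464481e+01,  3.02801041e+01,  8.21569885e+01, -2.72489619e-04,
        6.76883817e+01, -1.02282124e+01]), 'qd': array([ 0.03641867, -0.11750735, -0.09603394, -0.00300676,  0.06653228,
        0.02782428]), 'joint_efforts': array([ 9.18484366e-04, -4.40040708e+01, -1.76593781e+01,  6.35178178e-02,
        5.82807348e-02, -1.65660977e-04]), 'eef_pos': array([ 0.25686185, -0.56902261,  0.24355603]), 'tcp_rot': array([-1.79876475e+02, -2.20325211e-02,  2.42818443e+01]), 'contact_force': array([ 0.27784642, -0.4862284 ,  0.16243672]), 'moment': array([ 0.03559166,  0.03922347, -0.0178789 ]), 'grip_width': 0.08706114262187013} 0.022
scene {'intrinsics': array([[440.86021379,   0.        , 279.51312667],
       [  0.        , 440.86021379, 207.75587109],
       [  0.        ,   0.        ,   1.        ]]), 'R': array([[-0.74257571,  0.66968055, -0.01045381],
       [ 0.49475828,  0.53795902, -0.68250592],
       [-0.45143722, -0.51198443, -0.7308053 ]]), 't': array([ 0.46267591, -0.19899717,  1.61629225])} [1.17168186 0.62472373 1.05021492]
top {'intrinsics': array([[423.4680086 ,   0.        , 279.53530996],
       [  0.        , 423.4680086 , 216.11345283],
       [  0.        ,   0.        ,   1.        ]]), 'R': array([[ 0.02298936, -0.99941765, -0.02521608],
       [-0.99472007, -0.02034337, -0.10058887],
       [ 0.10001731,  0.02739541, -0.99460848]]), 't': array([0.00517191, 0.6319196 , 1.35270562])} [ 0.49317024 -0.01903365  1.40910697]
```

View pics/scene0.png

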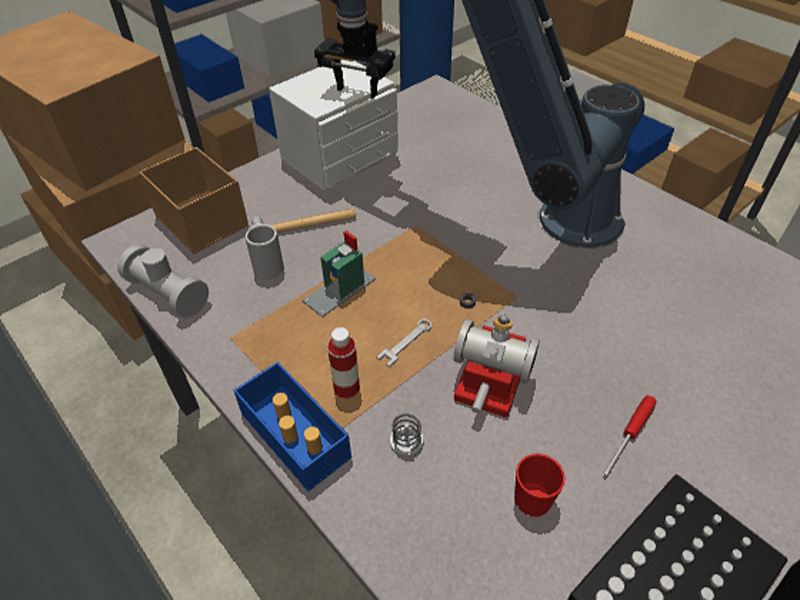

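View pics/top0.png

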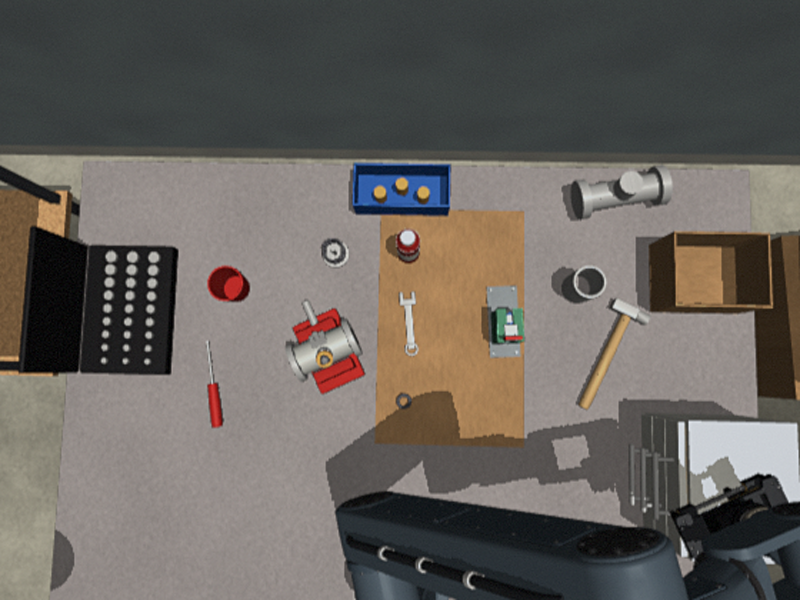

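The scene view shows the dock at about (340,270) and the valve with its nipple at (502,325). The top view shows the dock at (505,322) with its open end up, and the nipple at (323,355). Next I'll enlarge those areas.

```bash
python3 - <<'E'
import cv2,numpy as np
t=np.load("pics/top0.npy")[:,:,::-1];s=np.load("pics/scene0.npy")[:,:,::-1]
def crop(im,x,y,w,h,k,lab):
    c=cv2.resize(im[y:y+h,x:x+w],None,fx=k,fy=k,interpolation=cv2.INTER_CUBIC)
    for i in range(0,w,10): cv2.line(c,(i*k,0),(i*k,6),(0,255,255),1); cv2.putText(c,str(x+i),(i*k,16),0,.35,(0,255,255),1) 
    for j in range(0,h,10): cv2.line(c,(0,j*k),(6,j*k),(0,255,255),1); cv2.putText(c,str(y+j),(8,j*k+4),0,.35,(0,255,255),1)
    return c
a=np.hstack([crop(t,330,195,50,60,8,''),crop(s,210,155,50,70,8,'')[:480]])
cv2.imwrite("pics/dock.png",a)
b=np.hstack([crop(t,195,205,64,75,6,''),crop(s,310,215,69,75,6,'')])
cv2.imwrite("pics/valve.png",b)
E
```

```text
(no output)
```

View pics/dock.png

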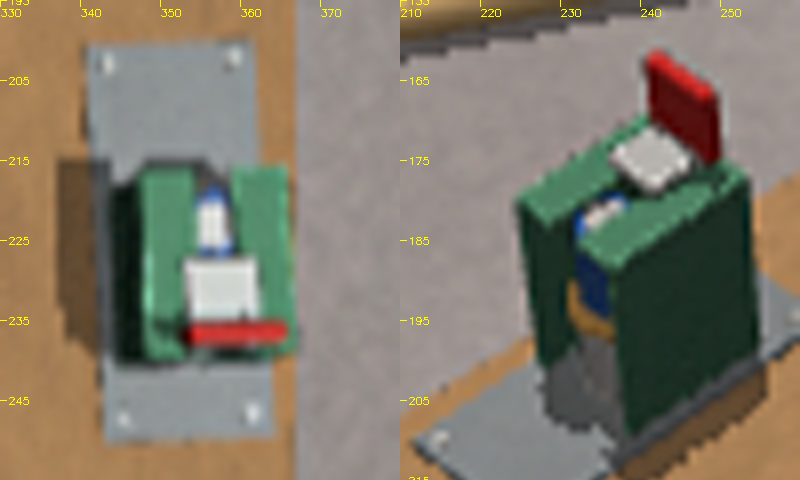

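View pics/valve.png

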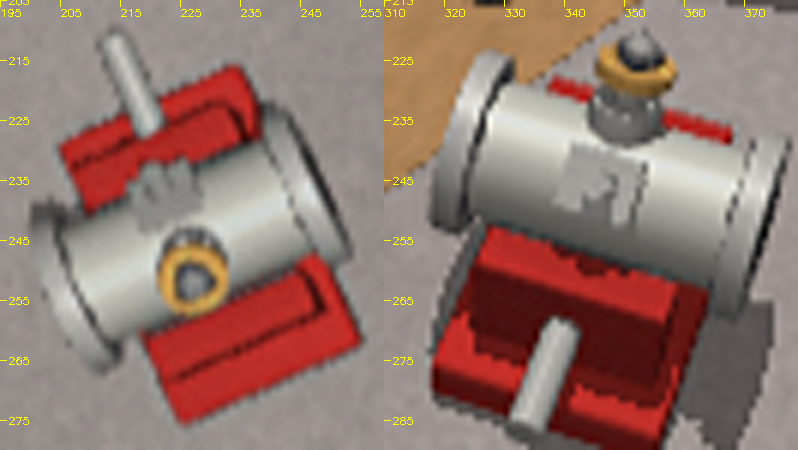

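The close crops resolve the dock plate corners, the red tab, and the valve's brass collar at about (227,251) in top and (352,226) in scene. Next I'll fit both poses with the calibration and overlay them.

```bash
cat > h.py <<'E'
import cv2,numpy as np
from scipy.spatial.transform import Rotation as Ro
from scipy.optimize import least_squares
from workcell import r,capture,get_calibration
C={n:get_calibration(n) for n in("top","scene")}
def proj(n,X):
    c=C[n];p=np.atleast_2d(X)@np.array(c["R"]).T+c["t"];p=p@np.array(c["intrinsics"]).T;return p[:,:2]/p[:,2:]
def T(p,X): # x,y,yaw(rad)
    return np.atleast_2d(X)@Ro.from_euler('z',p[2]).as_matrix().T+[p[0],p[1],0]
th=np.linspace(0,2*np.pi,60)
s,c_=np.sin(np.radians(22)),np.cos(np.radians(22))
TIP0=None
A=np.array([-s,0,c_]);E1=np.array([c_,0,s])
# tip in valve frame: axis assumed through the pipe axis (x=0,z=.085)
TIP=np.array([-(0.159-0.085)*np.tan(np.radians(22)),0,.159])
def ring(d,rad): return TIP-A*d+rad*(np.cos(th)[:,None]*E1+np.sin(th)[:,None]*np.array([0,1,0]))
COL=np.vstack([ring(.015,.0175),ring(.023,.0175)])
def fl(y): return np.c_[.044*np.cos(th),0*th+y,.085+.044*np.sin(th)]
def crop(im,x,y,w,h,k,pts=[]):
    c=cv2.resize(im[y:y+h,x:x+w],None,fx=k,fy=k,interpolation=cv2.INTER_CUBIC)
    for i in range(0,w,10): cv2.putText(c,str(x+i),(i*k,10),0,.35,(0,255,255),1)
    for j in range(0,h,10): cv2.putText(c,str(y+j),(0,j*k+4),0,.35,(0,255,255),1)
    for P in pts:
        q=((P-[x,y]+.5)*k).astype(int); cv2.polylines(c,[q.reshape(-1,1,2)],False,(255,0,255),1)
    return c
E
python3 - <<'E'
from h import *
im={n:np.ascontiguousarray(np.load(f"pics/{n}0.npy")[:,:,::-1]) for n in C}
hull={}
for n,(x,y,w,h) in {"top":(215,240,24,24),"scene":(340,215,25,20)}.items():
    hsv=cv2.cvtColor(im[n],cv2.COLOR_BGR2HSV)[y:y+h,x:x+w]
    m=(hsv[...,0]>12)&(hsv[...,0]<28)&(hsv[...,1]>120)
    q=np.argwhere(m)[:,::-1]+[x,y]; hull[n]=(q.min(0),q.max(0)); print(n,m.sum(),hull[n])
def bb(q): return np.r_[(q.min(0)+q.max(0))/2]
def res(p):
    e=[]
    for n in C:
        q=proj(n,T(p,COL)); e.append(q.min(0)-hull[n][0]+.5); e.append(q.max(0)-hull[n][1]-.5)
    e=np.array(e); e[2,1]*=0.3   # scene top edge hidden by nipple
    return np.r_[e.ravel(),(p[2]-np.radians(26))*50]
v=least_squares(res,[.5,.13,.45]); print("valve",v.x,np.degrees(v.x[2]),v.fun.round(2))
for nn in C:
    def r1(p):
        q=proj(nn,T([*p,v.x[2]],COL)); return np.r_[q.min(0)-hull[nn][0]+.5,q.max(0)-hull[nn][1]-.5]
    print(nn,"only",least_squares(r1,v.x[:2]).x)
# dock
pl=np.array([[.09,.035,.005],[.09,-.035,.005],[-.075,.035,.005],[-.075,-.035,.005]])
px=(np.array([[88,46],[254,42],[106,440],[274,436]])+.5)/8-.5+[330,195]
d=least_squares(lambda p:(proj("top",T(p,pl))-px).ravel(),[.5,-.2,0]); print("dock",d.x,np.degrees(d.x[2]),d.fun.round(2))
box=lambda x0,x1,y0,y1,z:np.array([[x0,y0,z],[x1,y0,z],[x1,y1,z],[x0,y1,z],[x0,y0,z]])
dm=[box(-.075,.09,-.035,.035,.005),box(-.045,.028,-.029,.029,.102)]
vm=[COL[:60],COL[60:],fl(.073),fl(-.073),np.array([TIP-A*.035,TIP])]
P=lambda n,p,ms:[proj(n,T(p,m)) for m in ms]
a=np.hstack([crop(im["top"],330,195,50,60,8,P("top",d.x,dm)),crop(im["scene"],210,155,50,60,8,P("scene",d.x,dm))])
b=np.hstack([crop(im["top"],195,205,64,75,6,P("top",v.x,vm)),crop(im["scene"],310,215,69,75,6,P("scene",v.x,vm))])
o=np.zeros((600,800,3),np.uint8);
cv2.imwrite("pics/ov.png",np.vstack([cv2.resize(a,(500,300)),cv2.resize(b,(500,300))]))
for n,uv in {"top":[(353.2,238.1),(365.4,237.8)]}.items(): pass
np.save("pose.npy",np.array([d.x,v.x]))
print("tip",T(v.x,TIP),"dock tip",T(d.x,[0,0,0]))
# tab: top view -x top edge pts at z=.142
c=C["top"];Ri=np.array(c["R"]).T;o=-Ri@c["t"]
for u in [(190,343),(287,340)]:
    uv=(np.array(u)+.5)/8-.5+[330,195]; ray=Ri@np.linalg.solve(c["intrinsics"],[*uv,1]); print("tab",o+ray*(.142-o[2])/ray[2])
E
```

```text
top 74 (array([222, 246]), array([232, 257]))
scene 116 (array([340, 215]), array([358, 230]))
valve [0.53405788 0.17733312 0.45342334] 25.979243674312723 [ 0.76 -0.83  1.57 -0.87  4.1   2.03 -1.5  -0.28 -0.02]
top only [0.53145067 0.18075393]
scene only [0.52820744 0.16742594]
dock [ 0.60375445 -0.2218441   0.05233613] 2.998639191892382 [-0.13 -0.1   0.18 -0.29 -0.19  0.26  0.14  0.12]
tip [[0.50718104 0.16423647 0.159     ]] dock tip [[ 0.60375445 -0.2218441   0.        ]]
tab [ 0.56123191 -0.20548907  0.142     ]
tab [ 0.56313013 -0.24143874  0.142     ]
```

View pics/ov.png

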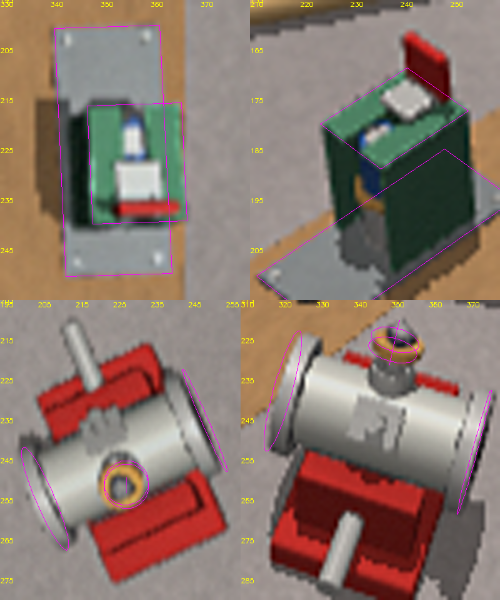

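The dock overlay matches: yaw 3.0°, tab face at about (0.562,-0.2235). The collar overlay is slightly off because the mat's colour got into the scene-view mask. I'll refit it from the extents I read by hand and plan the first move.

```bash
cat >> h.py <<'E'
def plan(pos,rpy):
    o=r.get_obs();R0=Ro.from_euler('xyz',o["tcp_rot"],degrees=True);R1=Ro.from_euler('xyz',rpy,degrees=True)
    print("slide",R0.inv().apply(np.array(pos)-o["eef_pos"]).round(4),"twist",(R0.inv()*R1).as_rotvec(degrees=True).round(2),"F",o["contact_force"].round(1),"w",round(o["grip_width"],4),"t",o["clock"])
E
python3 - <<'E'
from h import *
E={"top":[221.2,245.5,232.5,257.3],"scene":[345.0,221.5,358.7,230.4]}
W={"top":[1,1,1,1],"scene":[1,.3,1,1]}
def rr(p,ns):
    e=[]
    for n in ns:
        q=proj(n,T([p[0],p[1],np.radians(25)],COL)); e.append((np.r_[q.min(0),q.max(0)]-E[n])*W[n])
    return np.ravel(e)
for ns in (["top"],["scene"],["top","scene"]):
    v=least_squares(rr,[.53,.18],args=(ns,)); p=[*v.x,np.radians(25)]; print(ns,v.x,"tip",T(p,TIP),v.fun.round(2))
plan([.515,-.2255,.2435],[180,0,3])
E
```

```text
['top'] [0.53189878 0.18082996] tip [[0.50480205 0.16819455 0.159     ]] [-0.25 -0.08  0.26  0.08]
['scene'] [0.53159919 0.18021817] tip [[0.50450245 0.16758275 0.159     ]] [ 0.14 -0.03 -0.14  0.01]
['top', 'scene'] [0.53186241 0.18059577] tip [[0.50476567 0.16796035 0.159     ]] [-0.18 -0.07  0.33  0.09  0.18  0.01 -0.1   0.14]
slide [ 0.3766 -0.207   0.0007] twist [-0.12  0.   21.28] F [-0.8  0.3  0.2] w 0.0869 t 0.1
```

```bash
R='{"slide":[0.3766,-0.207,0],"twist":[0,0,21.28],"jaw":1}'; python3 -m pendant '[{"slide":[0.0377,-0.0207,0],"twist":[0,0,2.1],"jaw":1},{"slide":[0.0753,-0.0414,0],"twist":[0,0,4.2],"jaw":1},{"slide":[0.113,-0.062,0],"twist":[0,0,6.3],"jaw":1},{"slide":[0.151,-0.083,0],"twist":[0,0,8.5],"jaw":1},{"slide":[0.188,-0.1035,0],"twist":[0,0,10.6],"jaw":1},{"slide":[0.226,-0.124,0],"twist":[0,0,12.7],"jaw":1},{"slide":[0.263,-0.145,0],"twist":[0,0,14.9],"jaw":1},{"slide":[0.301,-0.166,0],"twist":[0,0,17],"jaw":1}]'; python3 -m pendant '[{"slide":[0.036,-0.02,0],"twist":[0,0,2.1],"jaw":1},{"slide":[0.0753,-0.0414,0],"twist":[0,0,4.3],"jaw":1},{"slide":[0.0753,-0.0414,0],"twist":[0,0,4.3],"jaw":1},{"slide":[0.0753,-0.0414,0],"twist":[0,0,4.3],"jaw":1}]'
python3 -c "
from h import *
plan([.515,-.2255,.138],[180,0,3])"
```

```text
clock: 0.9
eef_pos: [0.4637, -0.2929, 0.2442]
tcp_rot: [-180.0, 0.0, 7.2]
contact_force: [0.1, -1.3, -0.4]
grip_width: 0.0313
clock: 1.3
eef_pos: [0.5328, -0.2429, 0.244]
tcp_rot: [-180.0, 0.1, 3.2]
contact_force: [-0.6, 0.2, 0.1]
grip_width: 0.0027
slide [-0.0167 -0.0184  0.106 ] twist [-0.02  0.08  0.15] F [-0.6  0.2  0.1] w 0.0027 t 1.3
```

```bash
python3 -m pendant '[{"slide":[-0.0167,-0.0184,0],"twist":[0,0,0],"jaw":1},{"slide":[-0.0167,-0.0184,0.035],"twist":[0,0,0],"jaw":1},{"slide":[-0.0167,-0.0184,0.07],"twist":[0,0,0],"jaw":1},{"slide":[-0.0167,-0.0184,0.1035],"twist":[0,0,0],"jaw":1},{"slide":[-0.0167,-0.0184,0.1035],"twist":[0,0,0],"jaw":1},{"slide":[-0.0167,-0.0184,0.1035],"twist":[0,0,0],"jaw":1}]' 30
python3 - <<'E'
from h import *
im=capture("top")[:,:,::-1]; im2=capture("scene")[:,:,::-1]
cv2.imwrite("pics/pre.png",np.hstack([crop(im,330,185,50,70,6),crop(im2,205,145,60,70,6)]))
plan([.515,-.2255,.138],[180,0,3])
E
```

```text
clock: 1.9
eef_pos: [0.5141, -0.2273, 0.141]
tcp_rot: [-180.0, 0.1, 2.9]
contact_force: [-0.1, 0.3, 1.0]
grip_width: -0.0001
slide [-0.0005 -0.0023  0.0047] twist [ 0.12 -0.14 -0.07] F [0.2 0.1 0.5] w 0.0002 t 2.0
```

View pics/pre.png

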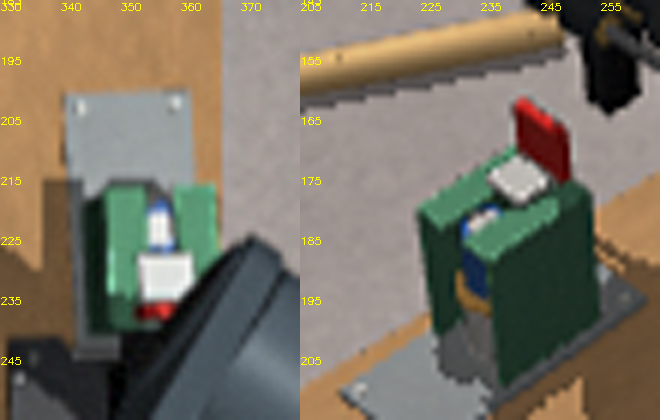

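The closed fingers stand behind the red tab (tab at scene pixel (242,168), fingers at about (247,160)) at the right height. I'll push.

```bash
python3 -m pendant '[{"slide":[0.015,-0.002,0.004],"twist":[0,0,0],"jaw":1},{"slide":[0.028,-0.002,0.004],"twist":[0,0,0],"jaw":1},{"slide":[0.038,-0.002,0.004],"twist":[0,0,0],"jaw":1},{"slide":[0.046,-0.002,0.004],"twist":[0,0,0],"jaw":1},{"slide":[0.054,-0.002,0.004],"twist":[0,0,0],"jaw":1},{"slide":[0.062,-0.002,0.004],"twist":[0,0,0],"jaw":1},{"slide":[0.07,-0.002,0.004],"twist":[0,0,0],"jaw":1},{"slide":[0.078,-0.002,0.004],"twist":[0,0,0],"jaw":1}]'; python3 -m pendant '[{"slide":[0.007,0,0],"twist":[0,0,0],"jaw":1},{"slide":[0.013,0,0],"twist":[0,0,0],"jaw":1},{"slide":[0.019,0,0],"twist":[0,0,0],"jaw":1},{"slide":[0.024,0,0],"twist":[0,0,0],"jaw":1},{"slide":[0.028,0,0],"twist":[0,0,0],"jaw":1},{"slide":[0.028,0,0],"twist":[0,0,0],"jaw":1},{"slide":[0.028,0,0],"twist":[0,0,0],"jaw":1}]'
```

```text
clock: 2.8
eef_pos: [0.5921, -0.2201, 0.1371]
tcp_rot: [-179.9, 0.2, 3.0]
contact_force: [-6.4, -0.5, 4.6]
grip_width: 0.0005
clock: 3.5
eef_pos: [0.6191, -0.2186, 0.1371]
tcp_rot: [-179.9, 0.3, 3.0]
contact_force: [-7.6, -1.0, 5.1]
grip_width: 0.0004
```

```bash
python3 -m pendant '[{"slide":[0.002,0,0],"twist":[0,0,0],"jaw":1},{"slide":[0.003,0,0],"twist":[0,0,0],"jaw":1},{"slide":[0.003,0,0],"twist":[0,0,0],"jaw":1},{"slide":[0.003,0,0],"twist":[0,0,0],"jaw":1}]'
python3 - <<'E'
from h import *
im=capture("top")[:,:,::-1]; im2=capture("scene")[:,:,::-1]
cv2.imwrite("pics/pushed.png",np.hstack([crop(im,330,185,50,70,6),crop(im2,200,145,60,80,6)[:420]]))
E
```

```text
clock: 3.9
eef_pos: [0.6192, -0.2185, 0.1371]
tcp_rot: [-179.9, 0.6, 3.0]
contact_force: [-13.6, -1.5, 9.2]
grip_width: 0.0009
```

View pics/pushed.png

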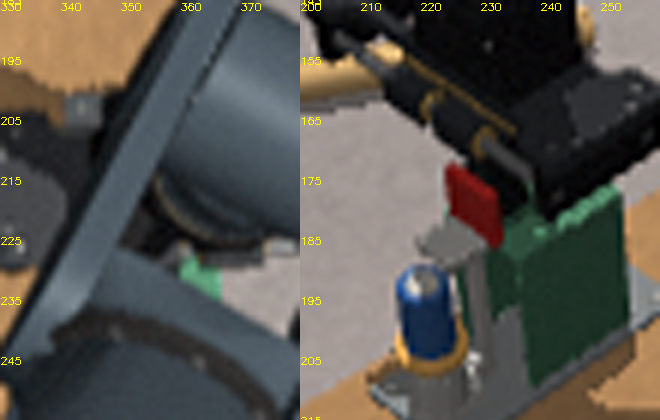

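The tab is at its stop: force rose to 13.6 N with no further travel. The coupler stands out of the dock, with its blue end at scene pixel (221,191). Next I'll ease back and then raise.

```bash
python3 -m pendant '[{"slide":[-0.01,0,0],"twist":[0,0,0],"jaw":1},{"slide":[-0.022,0,0],"twist":[0,0,0],"jaw":1},{"slide":[-0.034,0,0],"twist":[0,0,0],"jaw":1},{"slide":[-0.046,0,0],"twist":[0,0,0],"jaw":1},{"slide":[-0.058,0,0],"twist":[0,0,0],"jaw":1},{"slide":[-0.07,0,0],"twist":[0,0,0],"jaw":1},{"slide":[-0.085,0,0],"twist":[0,0,0],"jaw":1},{"slide":[-0.1,0,-0.01],"twist":[0,0,0],"jaw":1}]';  python3 -m pendant '[{"slide":[-0.01,0,-0.04],"twist":[0,0,0],"jaw":-1},{"slide":[-0.02,0,-0.08],"twist":[0,0,0],"jaw":-1},{"slide":[-0.02,0,-0.105],"twist":[0,0,0],"jaw":-1},{"slide":[-0.02,0,-0.105],"twist":[0,0,0],"jaw":-1}]'
python3 - <<'E'
from h import *
im=capture("top")[:,:,::-1]; im2=capture("scene")[:,:,::-1]
cv2.imwrite("pics/out.png",np.hstack([crop(im,330,185,50,70,8),crop(im2,200,155,45,70,8)]))
plan([.672,-.2183,.245],[180,0,3])
E
```

```text
clock: 4.8
eef_pos: [0.5231, -0.2238, 0.1463]
tcp_rot: [-179.9, 0.0, 3.0]
contact_force: [-0.8, 0.0, 0.1]
grip_width: 0.0006
clock: 5.2
eef_pos: [0.5061, -0.2269, 0.2571]
tcp_rot: [179.6, -0.6, 3.0]
contact_force: [0.2, 0.0, -0.1]
grip_width: 0.0245
slide [0.1681 0.0017 0.0084] twist [ 0.09 -0.14 -0.03] F [-0.4 -0.1 -0.1] w 0.0327 t 5.3
```

View pics/out.png

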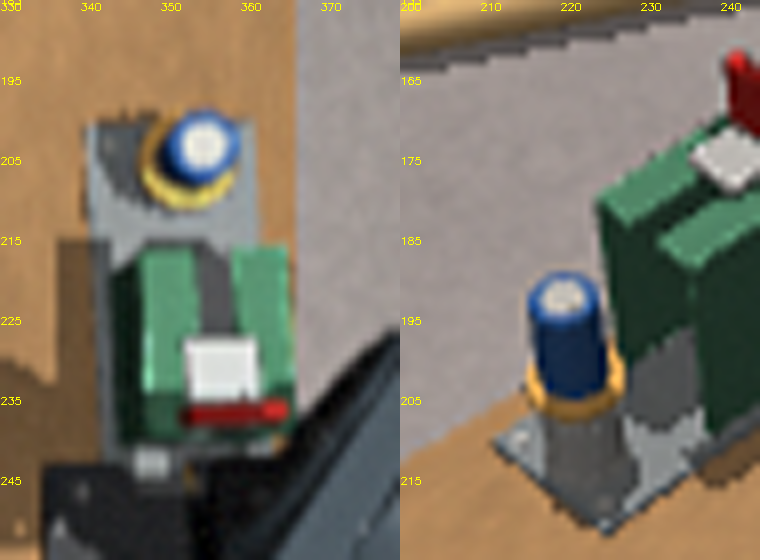

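The coupler stands upright and clear, with its white end at top (355.1,202.8) and scene (220.1,191.8), and the ejector has sprung back. Next I'll work out its position and plan the approach.

```bash
python3 - <<'E'
from h import *
px={"top":(355.06,202.8),"scene":(220.06,191.8)}
f=lambda p,ns:np.ravel([proj(n,[*p,.095])[0]-px[n] for n in ns])
for ns in(["top"],["scene"],["top","scene"]): s=least_squares(f,[.67,-.22],args=(ns,)); print(ns,s.x,s.fun.round(2))
plan([*s.x,.245],[180,0,3])
E
```

```text
['top'] [ 0.67181256 -0.21722862] [0. 0.]
['scene'] [ 0.67122704 -0.21808182] [ 0. -0.]
['top', 'scene'] [ 0.67160872 -0.21750518] [0.09 0.07 0.01 0.16]
slide [0.1677 0.0009 0.0084] twist [ 0.09 -0.14 -0.03] F [-0.4 -0.1 -0.1] w 0.0327 t 5.3
```

```bash
python3 -m pendant '[{"slide":[0.04,0.001,0],"twist":[0,0,0],"jaw":-1},{"slide":[0.08,0.001,0],"twist":[0,0,0],"jaw":-1},{"slide":[0.12,0.001,0],"twist":[0,0,0],"jaw":-1},{"slide":[0.15,0.001,0.01],"twist":[0,0,0],"jaw":-1},{"slide":[0.1675,0.001,0.03],"twist":[0,0,0],"jaw":-1},{"slide":[0.1675,0.001,0.06],"twist":[0,0,0],"jaw":-1},{"slide":[0.1675,0.001,0.08],"twist":[0,0,0],"jaw":-1},{"slide":[0.1675,0.001,0.08],"twist":[0,0,0],"jaw":-1}]'
python3 -c "
from h import *
plan([.6716,-.2175,.077],[180,0,3])"
```

```text
clock: 6.1
eef_pos: [0.668, -0.2155, 0.1657]
tcp_rot: [-179.7, 0.6, 3.0]
contact_force: [-0.7, 1.0, 0.2]
grip_width: 0.086
slide [0.0043 0.0027 0.0886] twist [-0.35  0.58  0.  ] F [-0.7  1.   0.2] w 0.086 t 6.1
```

```bash
python3 -m pendant '[{"slide":[0.001,0.001,0],"twist":[0,0,0],"jaw":-1},{"slide":[0.001,0.001,0],"twist":[0,0,0],"jaw":-1}]'
python3 -c "
from h import *
plan([.6716,-.2175,.077],[180,0,3])"
```

```text
clock: 6.3
eef_pos: [0.6731, -0.2188, 0.173]
tcp_rot: [179.9, -0.1, 3.0]
contact_force: [-0.5, -0.6, 0.7]
grip_width: 0.0868
slide [-0.0016 -0.0015  0.096 ] twist [ 0.06 -0.11 -0.03] F [-0.5 -0.6  0.7] w 0.0868 t 6.3
```

```bash
python3 -m pendant '[{"slide":[-0.0016,-0.0012,0.025],"twist":[0,0,0],"jaw":-1},{"slide":[-0.0016,-0.0012,0.05],"twist":[0,0,0],"jaw":-1},{"slide":[-0.0016,-0.0012,0.075],"twist":[0,0,0],"jaw":-1},{"slide":[-0.0016,-0.0012,0.09],"twist":[0,0,0],"jaw":-1},{"slide":[-0.0016,-0.0012,0.096],"twist":[0,0,0],"jaw":-1},{"slide":[-0.0016,-0.0012,0.096],"twist":[0,0,0],"jaw":-1},{"slide":[-0.0016,-0.0012,0.096],"twist":[0,0,0],"jaw":-1}]'
python3 -c "
from h import *
plan([.6716,-.2175,.077],[180,0,3])"
```

```text
clock: 7.0
eef_pos: [0.6716, -0.2177, 0.0775]
tcp_rot: [179.9, -0.1, 3.0]
contact_force: [0.1, -0.0, -0.6]
grip_width: 0.0868
slide [ 0.0001 -0.0002  0.0005] twist [ 0.07 -0.13 -0.02] F [ 0.1 -0.  -0.6] w 0.0868 t 7.0
```

```bash
for i in 1 2; do python3 -m pendant '[{"slide":[0,0,0],"twist":[0,0,0],"jaw":1},{"slide":[0,0,0],"twist":[0,0,0],"jaw":1},{"slide":[0,0,0],"twist":[0,0,0],"jaw":1},{"slide":[0,0,0],"twist":[0,0,0],"jaw":1},{"slide":[0,0,0],"twist":[0,0,0],"jaw":1},{"slide":[0,0,0],"twist":[0,0,0],"jaw":1}]' 40; done
python3 -m pendant '[{"slide":[0,0,-0.02],"twist":[0,0,0],"jaw":1},{"slide":[0,0,-0.05],"twist":[0,0,0],"jaw":1},{"slide":[0,0,-0.09],"twist":[0,0,0],"jaw":1},{"slide":[0,0,-0.13],"twist":[0,0,0],"jaw":1},{"slide":[0,0,-0.17],"twist":[0,0,0],"jaw":1},{"slide":[0,0,-0.2],"twist":[0,0,0],"jaw":1},{"slide":[0,0,-0.2],"twist":[0,0,0],"jaw":1},{"slide":[0,0,-0.2],"twist":[0,0,0],"jaw":1}]'
python3 - <<'E'
from h import *
# refine valve yaw candidates: vise jaw edges given horizontal -> use flange rim check
o=r.get_obs(); print(o["eef_pos"],o["tcp_rot"])
yaw=25.5; tip=np.array([.5048,.168,.159])
y=np.radians(yaw); Ax=np.array([-s*np.cos(y),-s*np.sin(y),c_])
zt=-Ax; yt=np.array([np.sin(y),-np.cos(y),0]); xt=np.cross(yt,zt)
Rt=Ro.from_matrix(np.c_[xt,yt,zt]); print("axis",Ax,"rpy",Rt.as_euler('xyz',degrees=True))
g=.069+.003 # TCP above mouth
for d in (.06,.02): 
    print(d,tip+Ax*(d+g)); plan(tip+Ax*(d+g),Rt.as_euler('xyz',degrees=True))
plan([.46,.1,.4],[180,0,25.5])
E
```

```text
clock: 7.6
eef_pos: [0.6706, -0.2171, 0.076]
tcp_rot: [-180.0, 0.0, 3.0]
contact_force: [-0.5, -0.0, -0.5]
grip_width: 0.047
clock: 8.2
eef_pos: [0.6706, -0.2172, 0.076]
tcp_rot: [180.0, 0.0, 3.0]
contact_force: [0.2, -1.2, -0.4]
grip_width: 0.0274
clock: 9.0
eef_pos: [0.6701, -0.2168, 0.2756]
tcp_rot: [-180.0, 0.0, 3.0]
contact_force: [-0.8, -0.4, -3.3]
grip_width: 0.0276
[ 0.67008451 -0.2168207   0.27564697] [-1.79976006e+02  3.37970535e-02  2.98719277e+00]
axis [-0.3381144  -0.1612723   0.92718385] rpy [180.  -22.   25.5]
0.06 [0.4601689  0.14671206 0.28138827]
slide [-0.1907 -0.374  -0.0055] twist [  4.29  21.74 -22.24] F [-0.8 -0.4 -3.3] w 0.0276 t 9.0
0.02 [0.47369348 0.15316295 0.24430091]
slide [-0.1768 -0.3797  0.0316] twist [  4.29  21.74 -22.24] F [-0.8 -0.4 -3.3] w 0.0276 t 9.0
slide [-0.1934 -0.3274 -0.1241] twist [ -0.03   0.03 -22.51] F [-0.8 -0.4 -3.3] w 0.0276 t 9.0
```

```bash
python3 -m pendant '[{"slide":[-0.01,-0.02,-0.01],"twist":[0.2,1.1,-1.1],"jaw":1},{"slide":[-0.025,-0.05,-0.02],"twist":[0.6,2.9,-3],"jaw":1},{"slide":[-0.042,-0.083,-0.02],"twist":[0.9,4.8,-4.9],"jaw":1},{"slide":[-0.06,-0.118,-0.02],"twist":[1.3,6.8,-7],"jaw":1},{"slide":[-0.08,-0.157,-0.02],"twist":[1.8,9.1,-9.3],"jaw":1},{"slide":[-0.1,-0.196,-0.02],"twist":[2.2,11.4,-11.7],"jaw":1},{"slide":[-0.12,-0.235,-0.02],"twist":[2.7,13.7,-14],"jaw":1},{"slide":[-0.135,-0.265,-0.02],"twist":[3,15.4,-15.8],"jaw":1}]'
python3 - <<'E'
from h import *
plan([0.4605,0.1469,0.2805],[180,-22,25.5])
E
```

```text
clock: 9.8
eef_pos: [0.5175, 0.0429, 0.2927]
tcp_rot: [-178.9, -15.3, 18.8]
contact_force: [-0.5, 1.1, -2.3]
grip_width: 0.0271
slide [-0.0229 -0.1167  0.0087] twist [ 1.    6.67 -6.41] F [-0.5  1.1 -2.3] w 0.0271 t 9.8
```

```bash
python3 -m pendant '[{"slide":[-0.006,-0.03,0.002],"twist":[0.2,1.7,-1.6],"jaw":1},{"slide":[-0.012,-0.06,0.004],"twist":[0.5,3.4,-3.2],"jaw":1},{"slide":[-0.018,-0.085,0.006],"twist":[0.8,5,-4.8],"jaw":1},{"slide":[-0.021,-0.104,0.008],"twist":[1,6.5,-6.2],"jaw":1},{"slide":[-0.022,-0.112,0.0085],"twist":[1,6.5,-6.2],"jaw":1},{"slide":[-0.022,-0.112,0.0085],"twist":[1,6.5,-6.2],"jaw":1},{"slide":[-0.022,-0.112,0.0085],"twist":[1,6.5,-6.2],"jaw":1}]'
python3 - <<'E'
from h import *
plan([0.4605,0.1469,0.2805],[180,-22,25.5])
im=capture("top")[:,:,::-1]; im2=capture("scene")[:,:,::-1]
cv2.imwrite("pics/near.png",np.hstack([crop(im,190,200,70,80,6),crop(im2,310,150,60,110,5)[:480]]))
o=r.get_obs();R=Ro.from_euler('xyz',o["tcp_rot"],degrees=True);print(o["tcp_rot"])
m=o["eef_pos"]+R.apply([0.001,0,.071]);print("mouth",m,{n:proj(n,m)[0].round(1) for n in C})
E
```

```text
clock: 10.5
eef_pos: [0.4681, 0.14, 0.2831]
tcp_rot: [179.7, -22.1, 25.3]
contact_force: [-0.6, -1.2, -1.4]
grip_width: 0.0272
slide [-0.0047 -0.0095  0.0009] twist [ 0.35 -0.1  -0.22] F [-0.6 -1.2 -1.4] w 0.0272 t 10.5
[179.72209155 -22.16116003  25.22461979]
mouth [0.49381876 0.15120879 0.2181603 ] {'top': array([229.6, 257.3]), 'scene': array([353.8, 199.3])}
```

View pics/near.png

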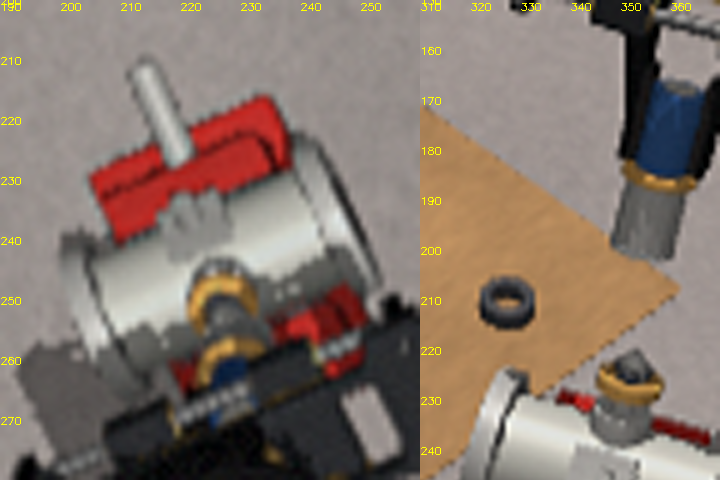

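The coupler is held square, tilted, above the nipple: mouth seen at scene (354.5,199.5) against a predicted (353.8,199.3). The nipple tip is at about (352,221). Next I'll trim onto the axis.

```bash
python3 -m pendant '[{"slide":[-0.0047,-0.0095,0],"twist":[0.3,-0.1,-0.2],"jaw":1},{"slide":[-0.0047,-0.0095,0],"twist":[0.3,-0.1,-0.2],"jaw":1},{"slide":[-0.0047,-0.0095,0],"twist":[0.3,-0.1,-0.2],"jaw":1},{"slide":[-0.0047,-0.0095,0],"twist":[0.3,-0.1,-0.2],"jaw":1}]'
cat >> h.py <<'E'
def rel(t=(.5048,.168,.159),yaw=25.5):
    y=np.radians(yaw);o=r.get_obs();R=Ro.from_euler('xyz',o["tcp_rot"],degrees=True)
    Ax=np.array([-s*np.cos(y),-s*np.sin(y),c_]);nx=np.array([c_*np.cos(y),c_*np.sin(y),s]);ny=np.cross(Ax,nx)
    d=o["eef_pos"]+R.apply([.001,0,.071])-t
    ang=np.degrees(np.arccos(-R.as_matrix()[:,2]@Ax))
    F=o["contact_force"]; print("mouth in nipple mm",(1e3*np.array([nx@d,ny@d,Ax@d])).round(2),"ang",ang.round(2),"F",[float((u@F).round(1)) for u in(nx,ny,Ax)],"to axis, tool slide",(R.inv().apply(-(d-Ax*(Ax@d)))).round(4),"w",o["grip_width"],"t",o["clock"])
E
python3 -c "
from h import *
rel(); plan([0.4605,0.1469,0.2805],[180,-22,25.5])"
```

```text
clock: 11.0
eef_pos: [0.4598, 0.147, 0.2819]
tcp_rot: [180.0, -22.1, 25.5]
contact_force: [-0.3, -0.4, -2.9]
grip_width: 0.0269
mouth in nipple mm [ 1.09  0.4  61.56] ang 0.1 F [-1.5, -0.3, -2.6] to axis, tool slide [-0.0011  0.0004 -0.    ] w 0.02690007987352672 t 11.0
slide [0.     0.0004 0.0015] twist [ 0.05 -0.08 -0.01] F [-0.3 -0.4 -2.9] w 0.0269 t 11.0
```

```bash
python3 -m pendant '[{"slide":[-0.0008,0.0003,0.012],"twist":[0,0,0],"jaw":1},{"slide":[-0.0008,0.0003,0.026],"twist":[0,0,0],"jaw":1},{"slide":[-0.0008,0.0003,0.04],"twist":[0,0,0],"jaw":1},{"slide":[-0.0008,0.0003,0.052],"twist":[0,0,0],"jaw":1},{"slide":[-0.0008,0.0003,0.058],"twist":[0,0,0],"jaw":1},{"slide":[-0.0008,0.0003,0.058],"twist":[0,0,0],"jaw":1},{"slide":[-0.0008,0.0003,0.058],"twist":[0,0,0],"jaw":1}]' 60
python3 - <<'E'
from h import *
rel()
im=capture("top")[:,:,::-1]; im2=capture("scene")[:,:,::-1]
cv2.imwrite("pics/tip.png",np.hstack([crop(im,205,235,40,40,10),crop(im2,330,190,40,50,10)[:400]]))
E
```

```text
clock: 11.7
eef_pos: [0.4789, 0.1559, 0.228]
tcp_rot: [180.0, -22.1, 25.5]
contact_force: [-1.0, -0.1, -2.1]
grip_width: 0.0268
mouth in nipple mm [0.44 0.11 3.64] ang 0.09 F [-1.7, 0.3, -1.6] to axis, tool slide [-0.0004  0.0001 -0.    ] w 0.026789105707767574 t 11.7
```

View pics/tip.png

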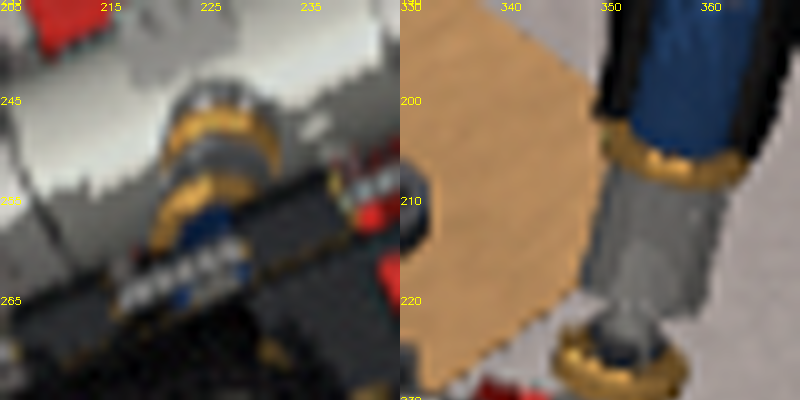

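The mouth hovers just above the tip. In the scene crop the nose axis looks about 1 px right of the collar centre, so I'll overlay the predicted outlines before pressing.

```bash
python3 - <<'E'
from h import *
o=r.get_obs();R=Ro.from_euler('xyz',o["tcp_rot"],degrees=True)
def cr(h,rad): # ring on coupler at height h from mouth, tool frame
    return o["eef_pos"]+R.apply(np.c_[.001+rad*np.cos(th),rad*np.sin(th),0*th+.071-h])
p=[.53186,.18060,np.radians(25)]
rings=[cr(0,.0165),cr(.04,.02),cr(.046,.02),T(p,COL[:60]),T(p,COL[60:]),T(p,ring(0,.0035))]
im={n:np.ascontiguousarray(capture(n)[:,:,::-1]) for n in C}
P=lambda n:[proj(n,m) for m in rings]
cv2.imwrite("pics/tip2.png",np.hstack([crop(im["top"],205,235,40,40,10,P("top")),crop(im["scene"],330,195,40,40,10,P("scene"))]))
E
```

```text
(no output)
```

View pics/tip2.png

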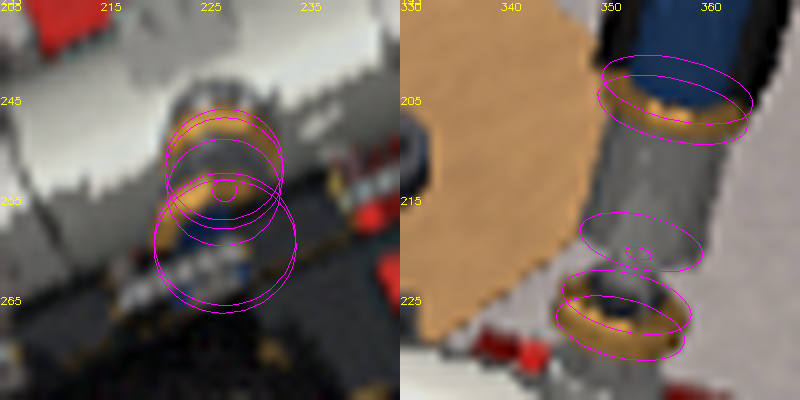

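The overlays agree to about 0.3 px (1 mm) in both views, well inside the 19 mm mouth. I'll press in stages and watch the side forces.

```bash
python3 -m pendant '[{"slide":[0,0,0.004],"twist":[0,0,0],"jaw":1},{"slide":[0,0,0.008],"twist":[0,0,0],"jaw":1},{"slide":[0,0,0.010],"twist":[0,0,0],"jaw":1},{"slide":[0,0,0.010],"twist":[0,0,0],"jaw":1},{"slide":[0,0,0.010],"twist":[0,0,0],"jaw":1}]'; python3 -c "
from h import *
rel()"
python3 -m pendant '[{"slide":[0,0,0.002],"twist":[0,0,0],"jaw":1},{"slide":[0,0,0.004],"twist":[0,0,0],"jaw":1},{"slide":[0,0,0.006],"twist":[0,0,0],"jaw":1},{"slide":[0,0,0.006],"twist":[0,0,0],"jaw":1},{"slide":[0,0,0.006],"twist":[0,0,0],"jaw":1}]'; python3 -c "
from h import *
rel()"
```

```text
clock: 12.4
eef_pos: [0.4821, 0.1575, 0.2182]
tcp_rot: [180.0, -22.0, 25.5]
contact_force: [-1.2, 0.6, -1.0]
grip_width: 0.0275
mouth in nipple mm [ 0.05  0.28 -6.71] ang 0.04 F [-1.2, 1.1, -0.7] to axis, tool slide [-0.      0.0003  0.    ] w 0.027539819554936548 t 12.4
clock: 12.9
eef_pos: [0.4847, 0.1581, 0.2138]
tcp_rot: [179.9, -22.2, 25.5]
contact_force: [-2.9, -2.6, 5.0]
grip_width: 0.0266
mouth in nipple mm [  1.02  -0.42 -11.79] ang 0.21 F [-1.6, -1.1, 6.1] to axis, tool slide [-0.001  -0.0004 -0.    ] w 0.026580034738737483 t 12.9
```

```bash
python3 -m pendant '[{"slide":[0,0,0.002],"twist":[0,0,0],"jaw":1},{"slide":[0,0,0.004],"twist":[0,0,0],"jaw":1},{"slide":[0,0,0.006],"twist":[0,0,0],"jaw":1},{"slide":[0,0,0.006],"twist":[0,0,0],"jaw":1},{"slide":[0,0,0.006],"twist":[0,0,0],"jaw":1}]'; python3 -c "
from h import *
rel()"
python3 -m pendant '[{"slide":[0,0,0.002],"twist":[0,0,0],"jaw":1},{"slide":[0,0,0.004],"twist":[0,0,0],"jaw":1},{"slide":[0,0,0.004],"twist":[0,0,0],"jaw":1},{"slide":[0,0,0.004],"twist":[0,0,0],"jaw":1}]'; python3 -c "
from h import *
rel()"
```

```text
clock: 13.4
eef_pos: [0.4871, 0.1592, 0.2072]
tcp_rot: [179.9, -22.1, 25.5]
contact_force: [3.7, -1.5, -6.5]
grip_width: 0.0269
mouth in nipple mm [  0.91  -0.43 -18.94] ang 0.15 F [0.0, -3.0, -7.1] to axis, tool slide [-0.0009 -0.0004 -0.    ] w 0.026910778664072477 t 13.4
clock: 13.8
eef_pos: [0.4882, 0.1599, 0.2042]
tcp_rot: [179.9, -22.2, 25.5]
contact_force: [0.4, -4.4, 4.8]
grip_width: 0.0265
mouth in nipple mm [  0.97  -0.34 -22.2 ] ang 0.18 F [0.4, -4.2, 5.1] to axis, tool slide [-0.001  -0.0003 -0.    ] w 0.026489301707437903 t 13.8
```

```bash
for i in 1 2; do python3 -m pendant '[{"slide":[0,0,0.001],"twist":[0,0,0],"jaw":1},{"slide":[0,0,0.002],"twist":[0,0,0],"jaw":1},{"slide":[0,0,0.002],"twist":[0,0,0],"jaw":1},{"slide":[0,0,0.002],"twist":[0,0,0],"jaw":1}]'; python3 -c "
from h import *
rel()"; done
```

```text
clock: 14.2
eef_pos: [0.4889, 0.1602, 0.2022]
tcp_rot: [179.9, -22.1, 25.5]
contact_force: [0.7, -4.2, 6.0]
grip_width: 0.0266
mouth in nipple mm [  0.95  -0.28 -24.33] ang 0.17 F [1.2, -4.1, 6.0] to axis, tool slide [-0.001  -0.0003 -0.    ] w 0.02661846291339134 t 14.2
clock: 14.6
eef_pos: [0.4895, 0.1605, 0.2008]
tcp_rot: [179.9, -22.2, 25.5]
contact_force: [-1.8, -4.9, 9.4]
grip_width: 0.0269
mouth in nipple mm [  1.03  -0.27 -25.87] ang 0.2 F [0.1, -3.6, 10.1] to axis, tool slide [-0.001  -0.0003 -0.    ] w 0.02688759087387528 t 14.6
```

```bash
python3 -m pendant '[{"slide":[0,0,0.001],"twist":[0,0,0],"jaw":1},{"slide":[0,0,0.002],"twist":[0,0,0],"jaw":1},{"slide":[0,0,0.002],"twist":[0,0,0],"jaw":1},{"slide":[0,0,0.002],"twist":[0,0,0],"jaw":1},{"slide":[0,0,0.002],"twist":[0,0,0],"jaw":1}]'
python3 - <<'E'
from h import *
rel()
im={n:np.ascontiguousarray(capture(n)[:,:,::-1]) for n in C}
o=r.get_obs();R=Ro.from_euler('xyz',o["tcp_rot"],degrees=True)
def cr(h,rad): return o["eef_pos"]+R.apply(np.c_[.001+rad*np.cos(th),rad*np.sin(th),0*th+.071-h])
p=[.53186,.18060,np.radians(25)]
P=[proj("scene",m) for m in [cr(0,.0165),cr(.046,.02)]]
d=crop(im["scene"],210,155,45,40,8); a=crop(im["scene"],330,190,40,60,10,P); a2=crop(im["scene"],330,190,40,60,10)
b=np.zeros((600,800,3),np.uint8); b[:600,:400]=a2; b[:320,400:760]=d; b[330:600,400:800]=cv2.resize(crop(im["scene"],330,190,40,60,10,P)[100:500],(400,270))
cv2.imwrite("pics/final.png",b)
E
```

```text
clock: 15.1
eef_pos: [0.4896, 0.1606, 0.2006]
tcp_rot: [179.8, -22.3, 25.6]
contact_force: [-10.0, -11.4, 27.9]
grip_width: 0.0273
mouth in nipple mm [  1.29  -0.29 -26.13] ang 0.3 F [-2.4, -6.0, 31.1] to axis, tool slide [-0.0013 -0.0003 -0.    ] w 0.027335326386266734 t 15.1
```

View pics/final.png

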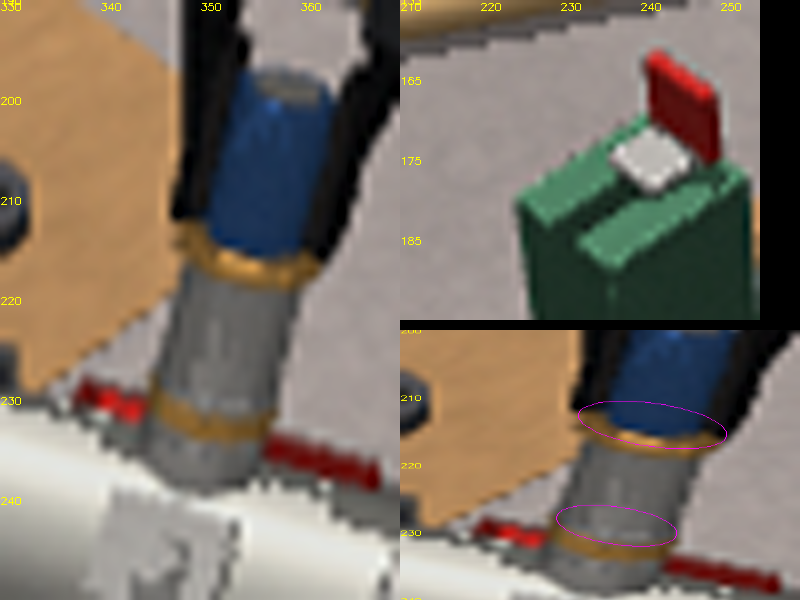

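The picture shows the coupler seated square. The collar is pushed down to the boss at about (350,232), and the ejector tab is back at rest. The 31 N reading means it is at the hard stop. I'll ease off slightly and settle before handing in.

```bash
python3 -m pendant '[{"slide":[0,0,-0.0007],"twist":[0,0,0],"jaw":1},{"slide":[0,0,-0.0007],"twist":[0,0,0],"jaw":1},{"slide":[0,0,-0.0007],"twist":[0,0,0],"jaw":1},{"slide":[0,0,-0.0007],"twist":[0,0,0],"jaw":1},{"slide":[0,0,-0.0007],"twist":[0,0,0],"jaw":1}]'
python3 -c "
from h import *
rel()
f=np.linalg.norm(r.get_obs()['contact_force']);print(f)
if 12<f<38: print(r.finish_job())"
```

```text
clock: 15.7
eef_pos: [0.4896, 0.1606, 0.2006]
tcp_rot: [179.9, -22.2, 25.5]
contact_force: [-7.9, -8.7, 20.5]
grip_width: 0.0271
mouth in nipple mm [  1.22  -0.3  -26.05] ang 0.27 F [-2.4, -4.4, 23.1] to axis, tool slide [-0.0012 -0.0003 -0.    ] w 0.027129802513882584 t 15.7
23.652227647735987
the job is handed in; nothing more can be done
None
```

The job is done and handed in at about 15.7 s of the 53 s limit; no verdict was reported.

I pushed the ejector tab to its stop and let it spring back. I then gripped the coupler by its barrel and pressed it onto the tilted nipple until the force dropped, which I took as the snap. I kept pressing until the collar bottomed out.

My last checks, just before hand-in:
- **Fit:** my estimate puts the mouth about 26 mm below the tip, about 1.3 mm off the axis and 0.3° off square. These come from the arm's pose and my camera fit, which is good to about 1–2 mm. The estimate is about 1 mm deeper than the 25 mm end of travel, which is within that error.
- **Press:** about 23 N along the nipple, after I eased back 0.7 mm from a 31 N peak at the hard stop. The gripper was still commanded to hold with 60 N.
- **Picture:** the last view, taken at the 31 N peak just before easing back, shows the collar down on its boss, the coupler square and the ejector back at rest.
- **Other objects:** I kept clear of them on planned paths and felt no unexpected contact, but I did not measure their positions again at the end.

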